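# Free the locked balance and weigh the gear blank

### The arm

A 6-joint arm with a two-finger parallel gripper is mounted at the origin on the work surface. World frame = base frame: x ahead of the robot, y to its left, z up, the work surface at z = 0. Lengths are in m, angles in rad, forces in N, time in s.
With the tool pointing down it reaches from about 0.25 to 0.775 m from the base axis. Payload 8.9 kg.
Tool frame: the origin (TCP) lies on the mounting face of the last link; the fingertips stand 173 mm ahead of it and the grasp point (between the pads) lies 155 mm ahead of it (arm.tip_reach is the distance from the TCP to the fingertips, in m); z points along the fingers, x is the direction in which the jaws open and shut, and the axes are right-handed (so a half turn about z gives the same grasp; the last joint's range is limited). The gripper opens to 85 mm and grips with 20 to 120 N. Pads are 22 mm wide; open, the fingers measure 114 mm over their backs; the gripper's body (76 mm by 85 mm) begins 54 mm behind the grasp point. The pads swing forward as they close: fully open they stand 13 mm farther back than shut.
Start: joints at [1.089, 0.291, -0.153, 1.127, 0, 1.431], TCP at [0.176, 0.494, 0.405] pointing down, gripper open.
Joint ranges: [-2.52, 2.52], [-0.91, 1.74], [-1.3, 1.37], [-1.96, 2.02], [-1.52, 1.47], [-3.14, 3.14]. Speed limits (rad/s): [2.22, 2.22, 2.79, 3.14, 3.14, 3.14].

### API

Orientations are given as a rotation vector (axis times angle).
In Python, from station import arm, effector, inverse_kinematics, eyes, hand_in, monitor gives the robot as it stands. The module is installed in compiled form; this text tells all that it offers. Calls block until the motion is done:
- arm.move_ptp(position, orientation): joint-space move of the TCP to a pose.
- arm.movel(position, rotation=None, vel=0.15, stop_force=None): straight line of the TCP; rotation=None keeps the orientation; vel is the mean speed in m/s. With stop_force (N) it stops when the force on the tool has changed by that much, and returns True; else False.
- arm.move_j(angles): joint-space move.
- effector.release() and effector.gripper_close(): open the fingers fully, or close them until they stop; the grip force is fixed at half the most.
- arm.wait(seconds).
- inverse_kinematics(position, orientation): joint angles nearest the present ones, or None.
- eyes.camera(name): name is "scene" or "top"; returns (picture, depth): 480x640x3 uint8, red, green, blue; 480x640 float32, m along the optical axis (not along the pixel's ray), 0 where there is no reading.
- eyes.camera_params(name): a dict with "fx", "fy", "cx", "cy" (pixels), "xyz" and "orientation" of the camera in the world. Camera axes: x right, y up, looking along -z (the intrinsics and any distortion apply to the point x, -y, -z); pixel columns grow to the right and rows downward; lengths in m; the calibration is good to about 2 mm. A picture is of the moment at which its call begins. camera_params takes no time and is no camera call.
A pose or a line that the arm cannot do raises arm.Unreachable and nothing moves.
- hand_in(): hands the job in, once; it reports no verdict.
Readings, each from a call of its own:
- monitor.current_time_s(): time.
- monitor.current_joint_positions(): joint angles.
- monitor.current_qd(): joint speeds.
- monitor.current_effort(): joint torques, N m.
- monitor.current_tool_pos(): TCP position.
- monitor.current_orientation(): TCP orientation.
- monitor.current_force(): force on the tool from outside, world axes, zero at the start.
- monitor.current_moment(): the same for the moment, N m.
- monitor.current_grip_width(): finger opening in m.
Only numpy, scipy, OpenCV 4.12 (cv2) and the standard library are available. Lean on these libraries where they do the work, as an engineer would, in place of code of your own. Each camera call takes 0.05 s, during which the arm holds its last target. There are 200 camera calls.

### The job

Unlock the balance: press the black lock cap down against its spring, twist it anticlockwise free of its catches, lift it off (do not force the catches) and put it in the empty dish. Then stand weights on the empty pan until the beam is level against the gear blank on the other pan. Leave the gear blank where it is, any weight you do not need on its board, and the other things on the bench undisturbed.

Things in the scene. Friction and masses are not known exactly. Their poses are not given: they have to be found in the camera images.
- cap_center (a point): black lock cap, 120 g: disc 56 mm across, 26 mm thick, on top an upright grip bar 70 mm long, 14 mm thick, 32 mm tall; 58 mm tall in all. Three steel lugs, 6 mm thick, at its foot reach 39 mm from the axis. This point is on its axis 28 mm above its underside (2 mm above the disc); the bar's top is 30 mm higher. x runs along the bar, z up. At the start it is caught in the collar.
- collar (a point): round red collar amid the balance, 94 mm across; this point is on its axis at the top of its 3 steel hooks, 52 mm above the table. A sprung pin pushes the caught cap up with 7 to 10 N. To free it press it 6 to 9 mm down (hard floor at 10), turn it anticlockwise from above about 60 degrees (free at 40 to 80; clockwise is blocked), lift straight up; the pin follows 30 mm.
- balance: fixed two-pan balance, red base 150 x 420 x 20 mm, origin at the centre of its underside; y runs along the beam towards the empty weight pan, z up. The collar is at its middle. The steel beam, pointer and white plate with a black stripe stand on its +x side, up to 117 mm high and 54 to 76 mm from the middle.
- beam (a joint): tilt of the beam, rad. 0 is level, pointer on the stripe; within 0.03 counts as level. Positive: the weight pan is high, more weight is wanted. -0.06 while the cap locks it. Free, it runs from -0.12 to 0.09 (stops) against a spring: 0.027 rad per 100 g of difference between the pans, wherever the loads stand on them; it settles in about 0.6 s.
- weight_pan_top (a point): centre of the upper face of the empty weight pan, a flat steel disc 124 mm across, no rim, 155 mm from the balance's middle along its +y. 75 mm above the table when level; it stays horizontal and rises or sinks by 155 mm x beam tilt.
- part_pan_top (a point): centre of the upper face of the other, equal pan, 155 mm along the balance's -y, with the gear blank on it.
- gear_blank_center (a point): the gear blank: toothless dark iron disc 100 mm across, 14 mm thick, with a boss 40 mm across up to 36 mm; this point lies on its axis 18 mm above its underside. Between 760 and 990 g. It lies on the part pan and stays there.
- board_top (a point): centre of the upper face of the wooden board, 230 x 100 x 12 mm (x along its length), fixed to the table, on which the three weights stand in a row; their order and the side of the balance vary.
- dish_in (a point): centre of the inner floor (4 mm above the table) of the empty square aluminium dish, 150 x 150 mm outside, walls 4 mm thick and 26 mm high, fixed, on the side of the balance away from the board.
- weight_600_center (a point): 600 g steel weight: upright cylinder 45 mm across and 44 mm tall, then a thin neck and a knob 28 mm across; 70 mm tall in all. This point lies on its axis half-way up, 35 mm above its underside.
- weight_400_center (a point): 400 g steel weight: upright cylinder 38 mm across and 40 mm tall, then a thin neck and a knob 23.5 mm across; 65 mm tall in all. This point lies on its axis half-way up, 32.5 mm above its underside.
- weight_200_center (a point): 200 g steel weight: upright cylinder 27 mm across and 38 mm tall, then a thin neck and a knob 17 mm across; 60 mm tall in all. This point lies on its axis half-way up, 30 mm above its underside.
- ink_knife: ink knife 180 mm long lying flat, crosswise, loose, a bystander; origin in the middle of its underside.
- tape_roll: roll of tape lying flat, 90 mm across, loose, a bystander; origin in the middle of its underside.
- furniture_block: wooden block 110 x 50 x 24 mm, loose, a bystander; origin in the middle of its underside.
Not all that is in view belongs to the job. Leave any yellow look-alike of the part that bears weight_600_center alone.

How it is judged:
By the outcome, as a careful person would: the job done as asked, in the order asked, and still so for the second after the job is handed in, with the robot touching nothing.
It also fails if it takes over 72 s, if anything falls off the work surface, if the arm or the gripper's body presses on something with over 40 N, if the wrist force passes 120 N, or if a joint passes its speed limit or range.

## Working session

There is one attempt and no reset: what is moved stays moved. The work goes in short steps, each a Python script; the robot and the scene stay as the last script left them, time stands still between calls to the robot, and variables do not carry over. Pictures are saved under pics/ and viewed, about 8 in all and at most 12, crops included, and the job is handed in when it is done.

```bash
mkdir -p pics; cat > h.py <<'E'
import numpy as np, cv2
from scipy.spatial.transform import Rotation as R
from station import arm, effector, inverse_kinematics, eyes, hand_in, monitor
def shot(n,f):
    p,d=eyes.camera(n); cv2.imwrite('pics/%s.png'%f,cv2.cvtColor(p,cv2.COLOR_RGB2BGR)); np.save('pics/%s.npy'%f,d); return p,d
def cam(n):
    c=eyes.camera_params(n); o=np.array(c['orientation'],float)
    return c,(R.from_rotvec(o) if o.size==3 else R.from_matrix(o) if o.ndim==2 else R.from_quat(o)),np.array(c['xyz'])
def ray(n,u,v,z):
    c,r,t=cam(n); d=r.apply([(u-c['cx'])/c['fx'],-(v-c['cy'])/c['fy'],-1]); return t+d*(z-t[2])/d[2]
def cloud(n,d):
    c,r,t=cam(n); v,u=np.mgrid[:480,:640]
    return (r.apply(np.stack([(u-c['cx'])/c['fx']*d,-(v-c['cy'])/c['fy']*d,-d],-1).reshape(-1,3))+t).reshape(480,640,3)
def down(a): # tool x axis at world angle a, z down
    return (R.from_euler('z',a)*R.from_euler('x',np.pi)).as_rotvec()
E
python3 - <<'E'
from h import *
for n in('top','scene'):
    shot(n,n+'0'); print(eyes.camera_params(n))
print(monitor.current_orientation(),monitor.current_time_s())
E
```

```text
{'fx': 505.3898059487279, 'fy': 505.3898059487279, 'cx': 319.5577414324139, 'cy': 239.98563865171633, 'xyz': array([0.25680107, 0.01214437, 1.10971185]), 'orientation': array([ 0.13989499, -0.16549302, -1.56233829])}
{'fx': 535.4978259143393, 'fy': 535.4978259143393, 'cx': 314.2675925010567, 'cy': 241.4410900301372, 'xyz': array([1.0846662 , 0.63891957, 0.83127495]), 'orientation': array([0.41546404, 1.02166261, 2.18790436])}
[ 2.56735469e+00  1.80972319e+00 -1.59271006e-03] 0.1
```

View pics/top0.png

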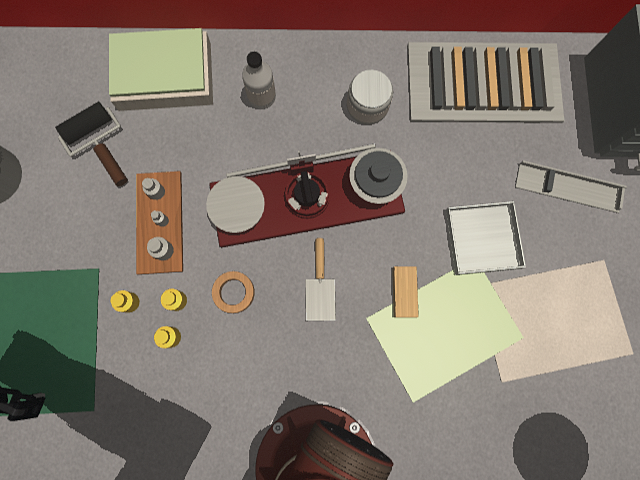

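View pics/scene0.png

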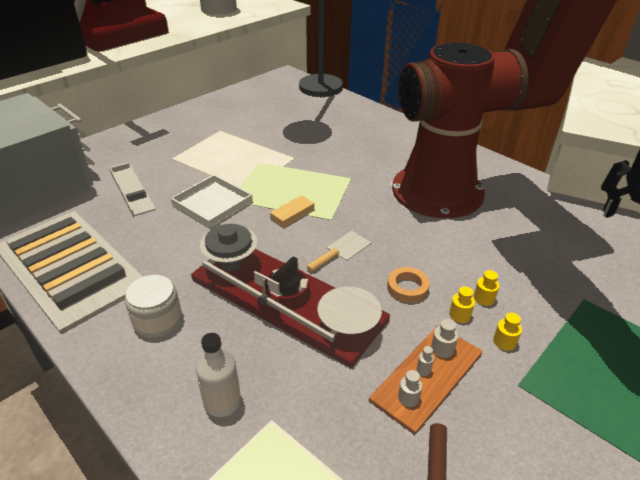

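The top view shows the board with three steel weights at (151,186), (158,217) and (157,247). The yellow look-alikes at (122,301), (172,299) and (167,337) stand off the board, so I'll leave those alone. The cap is at (305,190), the empty pan at (236,204), the gear blank at (378,174) and the dish at (486,238). Next I'll measure these and confirm them in one enlarged crop.

```bash
python3 - <<'E'
from h import *
im=cv2.imread('pics/top0.png')
a=cv2.resize(im[160:280,125:195],None,fx=5,fy=5,interpolation=2); b=cv2.resize(im[150:230,260:350],None,fx=5,fy=5,interpolation=2)
o=np.zeros((600,800,3),np.uint8); o[:600,:350]=a; o[:400,350:800]=b; cv2.imwrite('pics/crop.png',o)
d=np.load('pics/top0.npy'); P=cloud('top',d)
def comp(u0,u1,v0,v1,z0,z1,mn=8):
    m=np.zeros((480,640),np.uint8); s=P[v0:v1,u0:u1,2]; m[v0:v1,u0:u1]=(s>z0)&(s<z1)
    n,l,st,c=cv2.connectedComponentsWithStats(m)
    for i in range(1,n):
        if st[i,4]>=mn:
            q=P[l==i]; (x,y),r=cv2.minEnclosingCircle(q[:,:2].astype(np.float32)); rr=cv2.minAreaRect(q[:,:2].astype(np.float32))
            print(st[i,4],c[i].round(1),'mean',q.mean(0).round(4),'circ',round(x,4),round(y,4),round(r,4),'rect',np.round(rr[0],4),np.round(rr[1],4),round(rr[2],1),'zmax',q[:,2].max().round(4))
for nm,a in dict(weights=(125,195,160,280,.055,.1),board=(125,195,160,285,.007,.017),pan=(200,275,165,240,.055,.08),gear=(335,420,140,215,.09,.2),gpan=(335,420,140,215,.074,.09),cap=(270,345,150,225,.07,.1),capall=(270,345,150,225,.045,.2),dish=(435,540,195,285,.018,.04),yellow=(100,190,280,360,.05,.1),base=(200,410,140,250,.012,.03)).items(): print(nm); comp(*a)
E
```

```text
weights
130 [148.2 183.8] mean [0.5809 0.3597 0.0733] circ 0.5817 0.3603 0.0135 rect [0.5825 0.3604] [0.0227 0.0233] 10.8 zmax 0.0809
61 [155. 214.] mean [0.5156 0.3419 0.0706] circ 0.5171 0.3425 0.0092 rect [0.5164 0.342 ] [0.0154 0.0157] 44.9 zmax 0.078
314 [156.9 245.9] mean [0.4476 0.3338 0.0697] circ 0.4489 0.3364 0.0228 rect [0.4482 0.3352] [0.039  0.0423] 60.9 zmax 0.0865
board
3520 [158.7 222.3] mean [0.5121 0.351  0.0122] circ 0.5152 0.3525 0.124 rect [0.5155 0.3521] [0.2312 0.1015] 4.1 zmax 0.017
pan
2762 [236.1 201. ] mean [0.5468 0.1734 0.0657] circ 0.5631 0.1566 0.09 rect [0.561  0.1715] [0.1241 0.1626] 78.1 zmax 0.0724
gear
1720 [378.6 173.1] mean [ 0.5986 -0.1275  0.102 ] circ 0.6012 -0.1286 0.0508 rect [ 0.6009 -0.1286] [0.0984 0.0997] 46.6 zmax 0.1244
gpan
898 [374.5 174.7] mean [ 0.6016 -0.1212  0.0835] circ 0.6113 -0.1148 0.0784 rect [ 0.6078 -0.127 ] [0.1359 0.123 ] 12.2 zmax 0.09
9 [338.2 151.2] mean [ 0.6564 -0.0447  0.0757] circ 0.6559 -0.0442 0.0067 rect [ 0.6565 -0.0442] [0.0045 0.0127] 7.2 zmax 0.0768
cap
196 [316.5 157.1] mean [0.6407 0.002  0.0811] circ 0.
[... 1168 characters left out ...]
.0095 0.0059 rect [0.6095 0.0096] [0.0108 0.0049] 71.8 zmax 0.0299
36 [212.2 183.8] mean [0.5988 0.2351 0.0193] circ 0.5959 0.2321 0.0118 rect [0.5988 0.236 ] [0.0125 0.0232] 53.4 zmax 0.024
26 [292.6 186.2] mean [0.5917 0.0548 0.0284] circ 0.5921 0.0528 0.0115 rect [0.593  0.0562] [0.0109 0.0225] 75.6 zmax 0.0299
19 [319.8 184.4] mean [ 0.5965 -0.0059  0.0279] circ 0.5953 -0.0051 0.0111 rect [ 0.5963 -0.0065] [0.022  0.0087] 33.5 zmax 0.0299
50 [309.2 206.9] mean [0.5444 0.0176 0.0284] circ 0.5441 0.018 0.0204 rect [0.5444 0.0181] [0.0134 0.0405] 7.7 zmax 0.0298
102 [319.1 243.5] mean [ 0.4642 -0.0045  0.0178] circ 0.4644 -0.0045 0.0148 rect [ 0.4649 -0.0044] [0.0282 0.0177] 0.2 zmax 0.0237
```

View pics/crop.png

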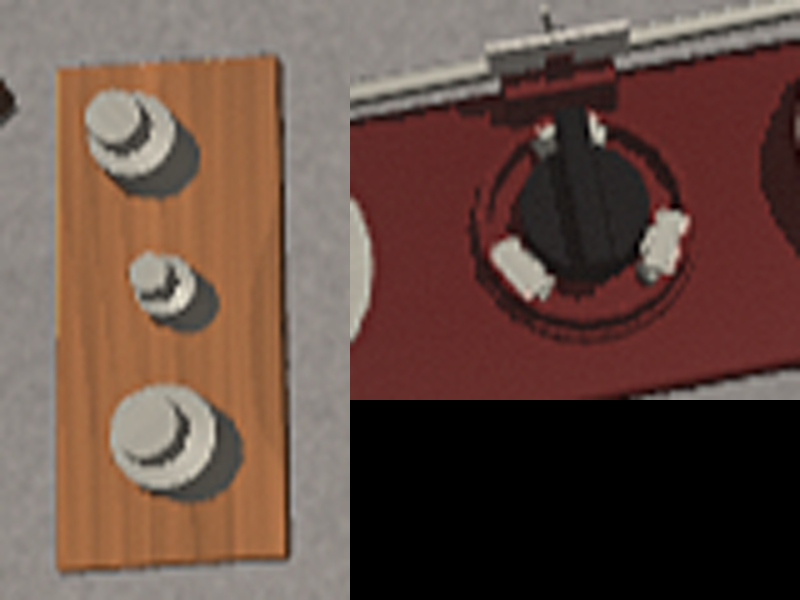

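The crop confirms it: the knobs measure about 23 mm (400 g, far), 16 mm (200 g, middle) and 600 g nearest, all steel and on the board. The cap bar lies along the balance's x axis at 11.2°. Now I'll grip the cap.

```bash
cat >> h.py <<'E'
YAW=np.radians(11.2); C=np.array([0.571,0.0236]); X=np.array([np.cos(YAW),np.sin(YAW)]); Y=np.array([-X[1],X[0]])
def st(s=''): print(s,'t',monitor.current_time_s(),'p',np.round(monitor.current_tool_pos(),4),'F',np.round(monitor.current_force(),1),'M',np.round(monitor.current_moment(),2),'w',round(monitor.current_grip_width(),4))
E
python3 - <<'E'
from h import *
d=np.load('pics/top0.npy'); P=cloud('top',d)
s=P[235:262,140:175].reshape(-1,3); q=s[s[:,2]>.066]; print('600 knob',cv2.minAreaRect(q[:,:2].astype(np.float32)),np.median(q[:,2]))
s=P[150:225,270:345].reshape(-1,3); k=np.abs((s[:,:2]-C)@X)<.034; k&=np.abs((s[:,:2]-C)@Y)<.006
z=s[k][:,2]; print('bar top z',np.percentile(z,[10,25,50,75,90]))
for a in (YAW+np.pi/2,YAW-np.pi/2):
    for t in (0,60): print(np.degrees(a)+t, np.round(inverse_kinematics([*C,.29],down(a+np.radians(t))),2))
E
```

```text
600 knob ((0.36235928535461426, 0.17774921655654907), (0.39186325669288635, 0.026705697178840637), 61.38486862182617) 0.08195607116844705
bar top z [0.03333175 0.09504657 0.09649075 0.09767749 0.09879772]
101.2 [-0.09  0.46 -0.21  0.9   0.   -0.28]
161.2 [-0.09  0.46 -0.21  0.9   0.   -1.33]
-78.8 [-0.09  0.46 -0.21  0.9   0.    2.86]
-18.799999999999997 [-0.09  0.46 -0.21  0.9   0.    1.81]
```

```bash
python3 - <<'E'
from h import *
a=YAW+np.pi/2
arm.move_ptp([*C,.33],down(a)); st('above')
arm.movel([*C,.242],vel=.1,stop_force=8); st('at')
effector.gripper_close(); arm.wait(.2); st('gripped')
E
```

```text
above t 2.3167 p [0.5709 0.0243 0.3301] F [-0.  -0.3 -0.2] M [-0.04 -0.03 -0.02] w 0.0852
at t 3.35 p [0.5713 0.0236 0.2426] F [ 0.3  0.3 -1. ] M [-0.    0.03 -0.02] w 0.0855
gripped t 4.2 p [0.5711 0.0234 0.2422] F [-0.9 -3.2  5.7] M [-0.64  0.33  0.06] w 0.0131
```

```bash
python3 - <<'E'
from h import *
a=YAW+np.pi/2
p=np.array([*C,.242])
for dz in (.003,.006,.0075):
    arm.movel(p-[0,0,dz],vel=.02); arm.wait(.1); st('dz%.4f'%dz)
E
```

```text
dz0.0030 t 4.6 p [0.5711 0.0234 0.2393] F [-1.4 -2.7  5.7] M [-0.63  0.31 -0.03] w 0.0134
dz0.0060 t 5.0 p [0.5711 0.0234 0.2364] F [-1.4 -3.2  6.3] M [-0.64  0.41  0.  ] w 0.0128
dz0.0075 t 5.35 p [0.5711 0.0234 0.2349] F [-1.5 -2.7  7.2] M [-0.63  0.38  0.01] w 0.013
```

```bash
python3 - <<'E'
from h import *
a=YAW+np.pi/2; p=np.array([*C,.2345])
for t in (8,16,24,32,40,50,60):
    arm.movel(p,down(a+np.radians(t)),vel=.05); F=np.array(monitor.current_force()); M=np.array(monitor.current_moment()); st(t)
    if abs(M[2])>1.2 or np.linalg.norm(F)>25: print('STOP'); break
print(monitor.current_joint_positions())
E
```

```text
8 t 5.6417 p [0.5714 0.0237 0.235 ] F [-0.5 -0.1  6.3] M [-0.16  0.19  0.03] w 0.0132
16 t 5.9333 p [0.5714 0.0238 0.2351] F [-1.1 -0.1  6. ] M [0.02 0.11 0.02] w 0.013
24 t 6.225 p [0.5714 0.0239 0.235 ] F [0.  0.9 6.7] M [0.08 0.12 0.  ] w 0.0129
32 t 6.5167 p [0.5714 0.0238 0.235 ] F [0.8 0.1 7.3] M [0.1  0.12 0.06] w 0.0133
40 t 6.8083 p [0.5714 0.0239 0.235 ] F [-0.6 -0.1  6.2] M [0.07 0.11 0.07] w 0.013
50 t 7.1333 p [0.5714 0.0238 0.235 ] F [-0.5  0.1  6.6] M [0.03 0.13 0.02] w 0.0129
60 t 7.4583 p [0.5714 0.0239 0.235 ] F [-0.3  0.2  6.8] M [0.01 0.13 0.1 ] w 0.0126
[-8.62964236e-02  5.23690203e-01 -2.74692952e-01  7.71205133e-01
  7.59268504e-04 -1.32982340e+00]
```

```bash
python3 - <<'E'
from h import *
r=down(YAW+np.pi/2+np.radians(60))
if arm.movel([*C,.26],vel=.04,stop_force=12): st('caught'); raise SystemExit
st('l1')
if arm.movel([*C,.36],vel=.12,stop_force=15): st('caught'); raise SystemExit
st('lifted')
D=[.481,-.372]; rd=down(np.radians(5.7+90))
arm.move_ptp([*D,.33],rd); st('over dish')
print(arm.movel([*D,.232],vel=.12,stop_force=8)); print(arm.movel([*D,.200],vel=.03,stop_force=4)); st('down')
effector.release(); arm.wait(.2); arm.movel([*D,.33],vel=.2)
p,d=shot('top','top1'); P=cloud('top',d)
for nm,o in (('wpan',C+.155*Y),('ppan',C-.155*Y)):
    rr=np.linalg.norm(P[...,:2]-o,axis=2); m=(rr<.058)&(P[...,2]>.05)&(P[...,2]<.11)
    if nm=='ppan': m&=(rr>.053)
    print(nm,np.percentile(P[m][:,2],[10,50,90]),m.sum())
cv2.imwrite('pics/c1.png',cv2.resize(cv2.imread('pics/top1.png')[130:300,200:540],None,fx=2,fy=2)); st()
E
```

```text
l1 t 8.2417 p [0.5711 0.0237 0.26  ] F [2.7 0.9 3.4] M [ 0.31 -0.56 -0.  ] w 0.0128
lifted t 9.225 p [0.5706 0.0236 0.359 ] F [ 0.4  0.7 -1.2] M [ 0.02 -0.03  0.02] w 0.0129
over dish t 10.7333 p [ 0.4815 -0.3711  0.33  ] F [ 1.  -0.1 -1.1] M [-0.01 -0.   -0.  ] w 0.0131
False
True
down t 12.5083 p [ 0.4809 -0.3719  0.2064] F [-0.   0.6  7.2] M [ 0.29  0.21 -0.01] w 0.0131
wpan [0.08674835 0.08915699 0.09154541] 2355
ppan [0.05945751 0.0615119  0.06398354] 51
 t 14.2333 p [ 0.4806 -0.3716  0.3285] F [ 0.1 -0.  -0.8] M [-0.01 -0.01  0.03] w 0.0855
```

View pics/c1.png

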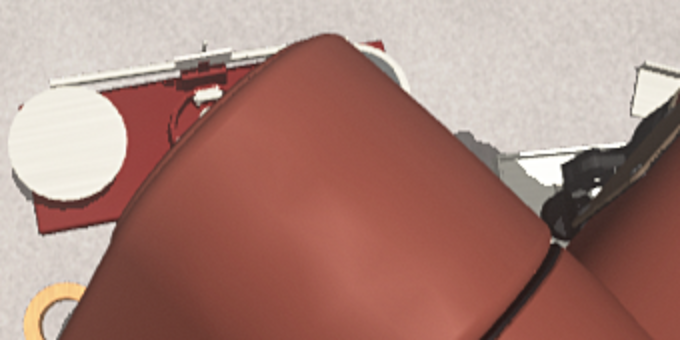

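The weight pan has gone up to 89 mm, which matches the upper stop at +0.09, so the beam is free. The arm hides the dish in this view, so I'll check the cap later. Next is the 600 g weight.

```bash
cat >> h.py <<'E'
def pans(f):
    p,d=shot('top',f); P=cloud('top',d); out=[]
    z=P[...,2]; o=C+.155*Y; rr=np.linalg.norm(P[...,:2]-o,axis=2); h=np.array([z[(rr<.06)&(z>.05)&(z<.098)]]).ravel()
    g=C-.155*Y; rg=np.linalg.norm(P[...,:2]-g,axis=2); zz=z[(rg<.046)&(rg>.03)&(z>.06)&(z<.12)]-.014
    # weight pan: lowest dominant level
    hist,e=np.histogram(h,np.arange(.05,.1,.002)); k=hist.argmax(); hw=np.median(h[np.abs(h-e[k]-.001)<.005])
    hp=np.median(zz) if len(zz)>50 else np.nan
    print('wpan',hw.round(4),len(h),'ppan',np.round(hp,4),len(zz),'tilt by w',(hw-.075)/.155,'by p',(.075-hp)/.155,'by diff',(hw-hp)/.31); return P
E
python3 - <<'E'
from h import *
W=[.4488,.3358]; ra=down(np.radians(94)); rp=down(YAW+np.pi/2); T=C+.155*Y-.026*X
arm.move_ptp([*W,.32],ra); st('over')
if arm.movel([*W,.195],vel=.12,stop_force=8): st('HIT'); raise SystemExit
effector.gripper_close(); arm.wait(.1); st('grip')
if not .042<monitor.current_grip_width()<.048: raise SystemExit
arm.movel([*W,.38],vel=.2); st('up')
arm.move_ptp([*T,.38],rp)
arm.movel([*T,.285],vel=.12); print(arm.movel([*T,.2715],vel=.03,stop_force=3)); st('placed')
effector.release(); arm.wait(.2); arm.movel([*T,.38],vel=.2)
arm.move_ptp([.42,.36,.36],ra); arm.wait(.3); st()
pans('top2')
cv2.imwrite('pics/c2.png',cv2.resize(cv2.imread('pics/top2.png')[130:300,120:540],None,fx=1.9,fy=1.9))
E
```

```text
over t 16.7417 p [0.4493 0.3352 0.32  ] F [-1.3 -0.5  0.9] M [-0.01  0.04  0.04] w 0.0855
grip t 18.5 p [0.4489 0.3359 0.1957] F [-1.6 -0.4  5.7] M [ 0.    0.3  -0.08] w 0.0431
up t 19.575 p [0.4484 0.3355 0.3786] F [-0.4  0.6 -6. ] M [ 0.04  0.01 -0.03] w 0.0435
True
placed t 21.8083 p [0.5154 0.1706 0.2707] F [ 3.   0.8 -1.4] M [ 0.11 -0.54 -0.03] w 0.0433
 t 24.3583 p [0.4207 0.3592 0.3601] F [-0.7 -1.  -0.1] M [-0.02 -0.01  0.09] w 0.0857
wpan 0.0808 2015 ppan 0.0695 805 tilt by w 0.03729065101881264 by p 0.0352554874855965 by diff 0.03627306925220457
```

View pics/c2.png

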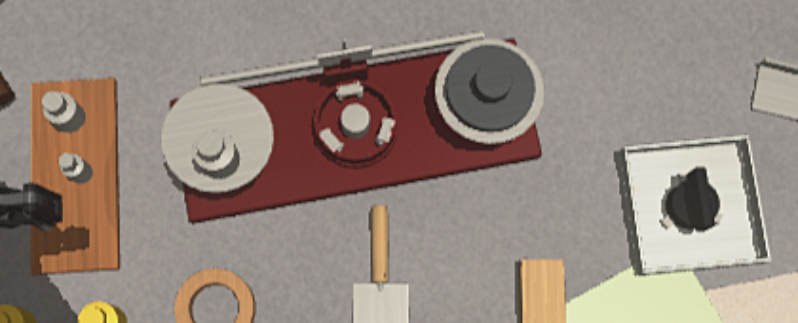

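The cap lies upright in the dish at about (690,205) of the crop, and the 600 g weight stands on the pan at (212,148). The tilt of about +0.037 means roughly 140–160 g is still missing, so the 200 g weight comes next and the 400 g weight stays on the board.

```bash
python3 - <<'E'
from h import *
W=[.5165,.3422]; ra=down(np.radians(94)); rp=down(YAW+np.pi/2); T=C+.155*Y+.020*X
arm.move_ptp([*W,.32],ra)
if arm.movel([*W,.191],vel=.12,stop_force=8): st('HIT'); raise SystemExit
effector.gripper_close(); arm.wait(.1); st('grip')
if not .023<monitor.current_grip_width()<.031: raise SystemExit
arm.movel([*W,.38],vel=.2); st('up')
arm.move_ptp([*T,.38],rp)
arm.movel([*T,.27],vel=.12); print(arm.movel([*T,.2525],vel=.02,stop_force=5)); arm.wait(.3); st('placed')
effector.release(); arm.wait(.3); arm.movel([*T,.38],vel=.15)
arm.move_ptp([.30,.40,.38],ra); arm.wait(.8); st()
pans('top3'); shot('scene','scene3')
cv2.imwrite('pics/c3.png',cv2.resize(cv2.imread('pics/top3.png')[130:350,120:540],None,fx=1.9,fy=1.9))
E
```

```text
grip t 26.8167 p [0.5166 0.3422 0.1914] F [-2.2 -0.4  5.8] M [-0.24  0.28  0.03] w 0.0252
up t 27.9083 p [0.5162 0.342  0.3787] F [ 0.5  0.1 -2.7] M [ 0.02 -0.01 -0.06] w 0.0256
False
placed t 31.0083 p [0.5605 0.1795 0.2526] F [ 0.7  0.  -0.5] M [-0.01 -0.16  0.03] w 0.0255
 t 35.0167 p [0.3  0.4  0.38] F [0.2 0.2 0.4] M [-0.01 -0.04 -0.02] w 0.0854
wpan 0.0725 1858 ppan 0.0779 807 tilt by w -0.016221428492265013 by p -0.018844144023038058 by diff -0.017532786257651537
```

View pics/c3.png

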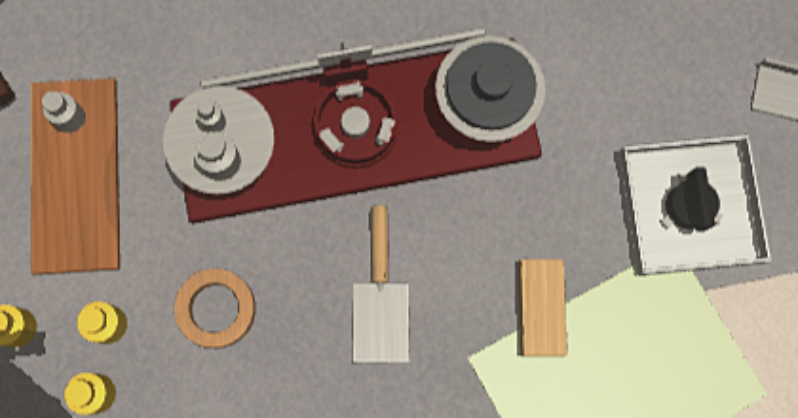

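View pics/scene3.png

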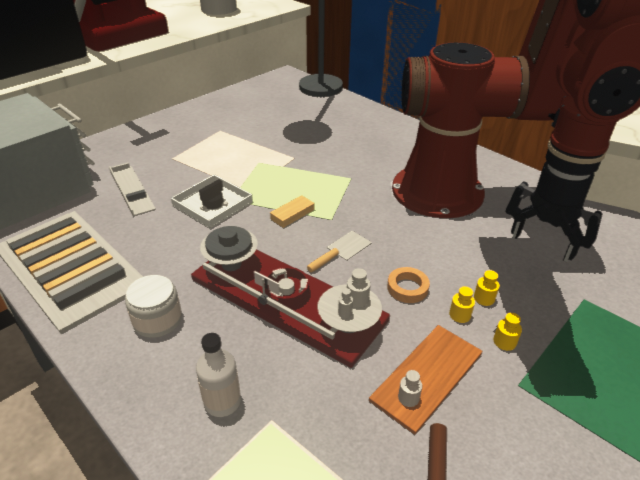

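The 600 g and 200 g weights stand on the pan, the 400 g weight is still on its board and the cap is in the dish. Nothing else has moved. The tilt of -0.017 is within 0.03, so I'm handing in.

```bash
python3 -c "
from h import *
st(); hand_in()"
```

```text
t 35.1167 p [0.3  0.4  0.38] F [-0.5  0.4 -0.1] M [-0.03  0.02  0.04] w 0.0854
the job is handed in; nothing more can be done
```

The balance is unlocked and level, and I handed the job in at 35 s of the 72 s allowed; no verdict was reported.

- **Cap:** I pressed it down about 7.5 mm, turned it 60° anticlockwise and lifted it off. The catches gave no resistance (moment about the cap's axis at most 0.1 N m). It stands upright in the dish.
- **Weights:** the 600 g weight alone left a tilt of about +0.037, so I added the 200 g weight. The 400 g weight stayed on its board.
- **Last checks:** the final tilt was -0.016, -0.019 and -0.018 rad, from the weight pan's height, the part pan's height and their difference. All are within the 0.03 limit. In the last pictures the gear blank and the other things on the bench look unmoved, and the gripper was open and clear of everything. No check failed.

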